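# Start the studio's paint mixer

## Task

Carry the lidded mixing pot upright onto the mixer's drive base so that it sits fully home over the two alignment pegs, and let go of it. Then, on the sloping control desk, press the round key, then the bar key, then the square key, one at a time, each down at least half way for about half a second and up again, gently, without ramming it against its stop; leave the cross key and everything else on the table alone.

Things in the scene. Friction and masses are not known exactly. Their poses are not given: they have to be found in the camera images.
- pot: Lidded paint-mixing pot, loose, about 0.5 kg. Origin: centre of underside, z up. Foot plate 130 (x) x 84 (y) x 14 mm with two 16 mm through-holes at x = +-50 mm, y = 0; steel body 82 mm across, lid (86 mm across) up to z = 110 mm; on the lid a centred bar handle 70 (x) x 20 (y) mm, z = 110 to 147 mm: grip it across y from above. Same after half a turn.
- base_seat (a point): Centre of the flat top (170 x 125 mm, 38 mm above the table) of the fixed grey mixer drive base; x along its long side, z up. Steel pegs 10 mm across, 12 mm high, tips tapered, stand at x = +-50 mm, y = 0. Pot fully home: its origin here, its x along this x (either way round); resting on the peg tips it is 12 mm too high.
- desk_row (a point): Middle of the key row on the face of the fixed control desk's sloping panel, 60 mm above the table; desk 340 mm wide. x into the desk, away from the robot; y along the row; z up. Panel's outward normal is (-sin 35deg, 0, cos 35deg) here: to press square, the tool leans 35 degrees from vertical, tips away from the robot. Key slots at y = -93, -31, 31, 93 mm.
- lamp_bar (a point): Middle of the fixed lamp bar over the keys: 18 mm thick, 340 mm long, parallel to the key row, 235 mm above the table; arms and posts 12 mm wide at its ends (164 mm from the middle). An upright gripper cannot reach the keys under it; one leaning back towards the robot square to the panel passes below.
- round (a joint): Round white key, 48 mm across. Joint: 0 = up, 0.016 m = hard against its stop, square into the panel; spring 1.4 N at the start, 5.2 N half way (8 mm), 9 N at the stop; from 6.5 mm on it counts as pressed; rises by itself when released.
- bar (a joint): Bar-shaped white key, 58 mm up the slope x 24 mm along the row. Joint: 0 = up, 0.016 m = hard against its stop, square into the panel; spring 1.4 N at the start, 5.2 N half way (8 mm), 9 N at the stop; from 6.5 mm on it counts as pressed; rises by itself when released.
- square (a joint): Square white key, 46 x 46 mm. Joint: 0 = up, 0.016 m = hard against its stop, square into the panel; spring 1.4 N at the start, 5.2 N half way (8 mm), 9 N at the stop; from 6.5 mm on it counts as pressed; rises by itself when released.
- cross (a joint): Cross-shaped white key, 50 x 50 mm, arms 17 mm wide, not to be pressed. Joint: 0 = up, 0.016 m = hard against its stop, square into the panel; spring 1.4 N at the start, 5.2 N half way (8 mm), 9 N at the stop; from 6.5 mm on it counts as pressed; rises by itself when released.
- round_seat (a point): Fixed point over the sloping panel marking the round key's slot (slots vary); axes as desk_row. The centre of the key's top stands straight above (world z) this point by 0 to 26 mm: each key's stem is set to its own height, which this point does NOT show (feel for it, or look). At 0 it is 30 mm off the panel.
- bar_seat (a point): Fixed point over the sloping panel marking the bar key's slot (slots vary); axes as desk_row. The centre of the key's top stands straight above (world z) this point by 0 to 26 mm: each key's stem is set to its own height, which this point does NOT show (feel for it, or look). At 0 it is 30 mm off the panel.
- square_seat (a point): Fixed point over the sloping panel marking the square key's slot (slots vary); axes as desk_row. The centre of the key's top stands straight above (world z) this point by 0 to 26 mm: each key's stem is set to its own height, which this point does NOT show (feel for it, or look). At 0 it is 30 mm off the panel.
- cross_seat (a point): Fixed point over the sloping panel marking the cross key's slot (slots vary); axes as desk_row. The centre of the key's top stands straight above (world z) this point by 0 to 26 mm: each key's stem is set to its own height, which this point does NOT show (feel for it, or look). At 0 it is 30 mm off the panel.
- ink_jar: Amber glass ink jar 60 mm across, 85 high, origin under its centre. Bystander: leave alone.
- ink_roller: Ink roller lying flat: 90 mm rubber roll, 36 mm thick, wooden grip, about 190 mm long, origin near its middle. Bystander: leave alone.
- tape_roll: Roll of tape lying flat, 90 mm across, 24 high, origin under its centre. Bystander: leave alone.
- palette_knife: Palette knife with wooden handle lying flat, about 280 mm long, origin near its middle. Bystander: leave alone.
Not all that is in view belongs to the job. Of the things that look like the pot, the larger one is meant.

How it is judged:
By the outcome, as a careful person would: the job done as asked, in the order asked, and still so for the second after the job is handed in, with the robot touching nothing.
It also fails if it takes over 64 s, if anything falls off the work surface, if the arm or the gripper's body presses on something with over 40 N, if the wrist force passes 120 N, or if a joint passes its speed limit or range.

## Robot

A 7-joint arm with a two-finger parallel gripper is mounted at the origin on the work surface. World frame = base frame: x ahead of the robot, y to its left, z up, the work surface at z = 0. Lengths are in mm, angles in rad, forces in N, time in s.
With the tool pointing down it reaches from about 350 to 900 mm from the base axis. Payload 7.2 kg.
Tool frame: the origin (TCP) lies at the very end of the fingers, on their centre line; the grasp point (between the pads) lies behind it (arm.hold_point_z is the y of the grasp point in the tool frame, in mm); y points along the fingers, x is the direction in which the jaws open and shut, and the axes are right-handed (so a half turn about y gives the same grasp; the last joint's range is limited). The gripper opens to 85 mm and grips with 20 to 120 N. Pads are 22 mm wide; open, the fingers measure 114 mm over their backs; the gripper's body (76 mm by 85 mm) begins 54 mm behind the grasp point. The pads swing forward as they close: fully open they stand 13 mm farther back than shut.
Start: joints at [-1.352, 0.411, -0.013, 1.596, 0.006, 1.134, -0.082], TCP at [176.812, 599.472, 231.297] pointing down, gripper open.
Joint ranges: [-2.95, 2.95], [-0.29, 1.99], [-1.47, 1.44], [0.14, 2.54], [-1.03, 4.17], [0.13, 1.85], [-2.86, 2.86]. Speed limits (rad/s): [2.39, 2.39, 3.01, 3.01, 3.14, 3.14, 3.14].

## Interface

Orientations are given as a unit quaternion [w, x, y, z].
In Python, from bench import telemetry, viewer, ticket, arm gives the robot as it stands. The module is installed in compiled form; this text tells all that it offers.
- The arm moves only by the shell command python3 -m handwheel 'ROWS' [OPENING] [FORCE]. ROWS is JSON, a list of rows, each a list of 6 numbers: the shift along the world's x, y, z in mm, then the turn, a rotation vector about the world's x, y, z in degrees. A call has 1 to 10 rows; each row is the pose to reach, as a shift and turn from the pose measured when the call began; what a row does not reach only later rows make up. A row lasts 1/12 s, in which the tool goes at most 41.7 mm and 7.16 degrees, less where a joint would pass 70% of its speed; a pose out of reach is approached as far as the arm can. A call with a gripper value outside its range is refused whole. OPENING is the opening, from -1 (shut) to 1 (fully open), set as the call begins (- or left out, the last holds). The fingers move at their own pace and stop on an object; FORCE is the grip in N (left out, the last holds). Time passes only in rows, so rows that repeat a pose let the fingers close. It gives the time, the measured TCP pose, the force and the opening at its end, in the units of the state.
- telemetry.state(): the state, without advancing time (a new reading comes with each control period).
- viewer.capture(name): name is "scene" or "side" or "wrist"; returns a dict with "image" (400x640x3 uint8, blue, green, red), "vfov" (degrees; the focal length in pixels is half the picture's height over the tangent of half this angle, whatever the lens; pixels are square), "cx", "cy" (the principal point, pixels), "dist" ([k1, k2, p1, p2, k3] as OpenCV has them; the pictures are not rectified), "world_from_camera" (4x4, takes a point from camera to world coordinates); the wrist camera has in their place "mount" (4x4, takes a point from camera to tool coordinates, whose origin is the TCP and whose axes are the tool frame's). Camera axes: x right, y down, z forward; pixel columns grow to the right and rows downward; lengths in mm; the calibration is good to about 2 mm. A picture is of the moment at which its call begins: read the wrist's pose just before it. There is no depth.
- ticket.hand_in(): hands the job in, once; it reports no verdict.
The state is a dict: "t": time; "q": joint angles; "dq": joint speeds; "tau": joint torques, N m; "ee_pos": TCP position; "tool_rot": TCP orientation; "ft_force": force on the tool from outside, world axes, zero at the start; "wrist_torque": the same for the moment, N m; "width": finger opening in mm.
Only numpy, scipy, OpenCV 4.12 (cv2) and the standard library are available. Lean on these libraries where they do the work, as an engineer would, in place of code of your own. Each camera call takes 0.05 s, during which the arm holds its last target.

## Working session

There is one attempt and no reset: what is moved stays moved. The work goes in short steps, Python scripts to look and compute and a shell command to move; the robot and the scene stay as the last step left them, time stands still between calls to the robot, and variables do not carry over. Pictures are saved under pics/ and viewed, and the job is handed in when it is done.

```bash
mkdir -p pics; ls
cat > h.py <<'E'
import numpy as np, cv2
from bench import telemetry, viewer, ticket, arm
from scipy.spatial.transform import Rotation as R
def cap(name,fn):
    s=telemetry.state(); c=viewer.capture(name); cv2.imwrite('pics/'+fn+'.png',c['image'])
    if 'mount' in c:
        T=np.eye(4); q=s['tool_rot']; T[:3,:3]=R.from_quat([q[1],q[2],q[3],q[0]]).as_matrix(); T[:3,3]=s['ee_pos']
        W=T@np.array(c['mount'])
    else: W=np.array(c['world_from_camera'])
    f=200/np.tan(np.radians(c['vfov'])/2)
    np.savez('pics/'+fn+'.npz',W=W,K=np.array([[f,0,c['cx']],[0,f,c['cy']],[0,0,1]]),d=np.array(c['dist'],float),img=c['image'])
    return c
def load(fn): return np.load('pics/'+fn+'.npz')
def ray(fn,px):
    z=load(fn); u=cv2.undistortPoints(np.array(px,float).reshape(-1,1,2),z['K'],z['d']).reshape(-1,2)
    D=np.c_[u,np.ones(len(u))]@z['W'][:3,:3].T
    return z['W'][:3,3],D/np.linalg.norm(D,axis=1)[:,None]
def plane(fn,px,h):
    o,D=ray(fn,px); return o+D*((h-o[2])/D[:,2])[:,None]
def planen(fn,px,p0,n):
    o,D=ray(fn,px); n=np.array(n,float); return o+D*(((np.array(p0)-o)@n)/(D@n))[:,None]
def proj(fn,P):
    z=load(fn); Wi=np.linalg.inv(z['W']); return cv2.projectPoints(np.array(P,float).reshape(-1,3),cv2.Rodrigues(Wi[:3,:3])[0],Wi[:3,3],z['K'],z['d'])[0].reshape(-1,2)
def tri(v):
    A=np.zeros((3,3));b=np.zeros(3)
    L=[]
    for fn,px in v:
        o,D=ray(fn,[px]);M=np.eye(3)-np.outer(D[0],D[0]);A+=M;b+=M@o;L.append((M,o))
    p=np.linalg.solve(A,b); return p,[np.linalg.norm(M@(p-o)) for M,o in L]
E
python3 - <<'E'
from h import *
np.set_printoptions(precision=3,suppress=True)
s=telemetry.state(); print(s, arm.hold_point_z)
for n in('scene','side','wrist'):
    c=cap(n,n+'0'); z=load(n+'0'); print(n,z['W'],z['K'][0,0],c['cx'],c['cy'],z['d'])
E
```

```text
pics
{'t': 0.0, 'q': array([-1.352,  0.412, -0.013,  1.597,  0.006,  1.134, -0.082]), 'dq': array([-0.001,  0.001,  0.   , -0.003, -0.002,  0.001, -0.001]), 'tau': array([  0.001, -60.062,   0.683, -29.941,   0.014,   0.011,   0.   ]), 'ee_pos': array([176.69 , 598.992, 230.456]), 'tool_rot': array([-0.566,  0.567,  0.423, -0.424]), 'ft_force': array([0.318, 0.2  , 0.225]), 'wrist_torque': array([-0.014, -0.006, -0.004]), 'width': 85.188479993709} -18.700000000000003
scene [[   0.368    0.521   -0.77  1363.932]
 [   0.929   -0.188    0.318 -314.427]
 [   0.021   -0.832   -0.554  749.827]
 [   0.       0.       0.       1.   ]] 483.21496126098987 318.5374135916141 191.5587324125762 [0.022 0.    0.    0.    0.   ]
side [[ -0.949  -0.19    0.252 328.809]
 [ -0.315   0.58   -0.751 642.769]
 [ -0.003  -0.792  -0.61  643.997]
 [  0.      0.      0.      1.   ]] 373.24697686908684 320.19169127101014 199.68467852157679 [-0.001  0.     0.     0.     0.   ]
wrist [[  0.283   0.925   0.252 113.783]
 [  0.959  -0.273  -0.075 617.511]
 [ -0.001   0.263  -0.965 373.564]
 [  0.      0.      0.      1.   ]] 295.79222731607143 323.8595278623435 200.07168804357565 [-0.031  0.     0.     0.     0.   ]
```

View pics/scene0.png

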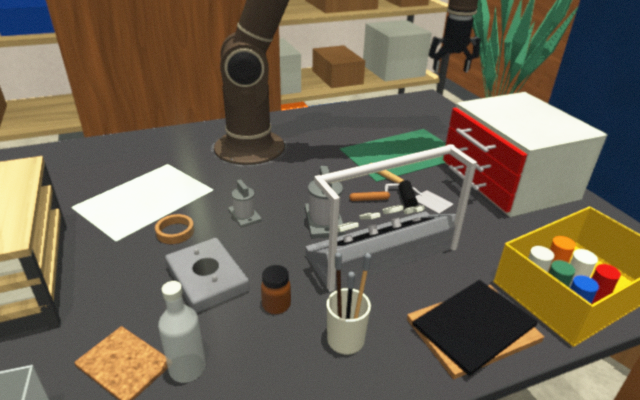

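View pics/side0.png

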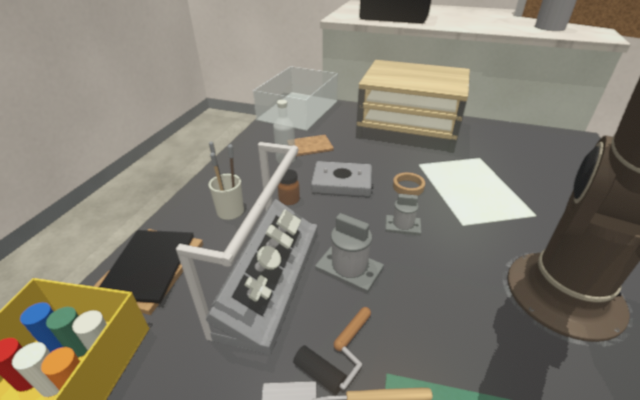

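View pics/wrist0.png

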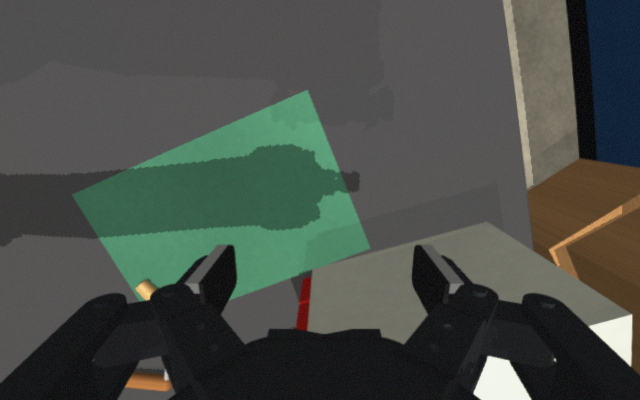

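Two pot-like things: side (351,250)/scene (325,203), and side (405,213)/scene (243,203). The first looks larger, so it fits the description; I'll confirm this in an enlarged crop.

Run:
```python
from h import *
i=load('side0')['img']
cv2.imwrite('pics/c1.png',cv2.resize(i[155:300,300:450],None,fx=4,fy=4,interpolation=cv2.INTER_CUBIC))
cv2.imwrite('pics/c2.png',cv2.resize(i[195:345,195:335],None,fx=4,fy=4,interpolation=cv2.INTER_CUBIC))
i=load('scene0')['img']
cv2.imwrite('pics/c3.png',cv2.resize(i[160:320,150:350],None,fx=3.5,fy=3.5,interpolation=cv2.INTER_CUBIC))
```

```text
(no output)
```

View pics/c1.png

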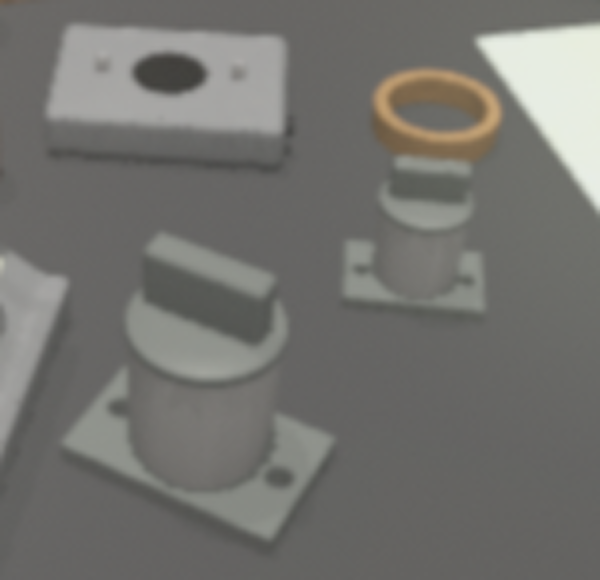

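View pics/c2.png

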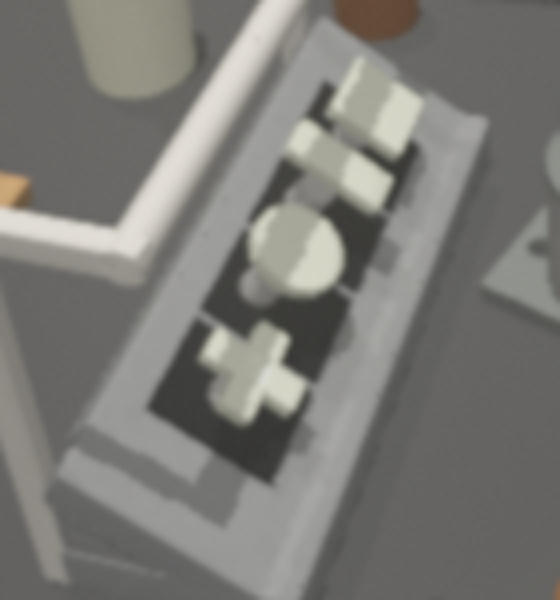

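View pics/c3.png

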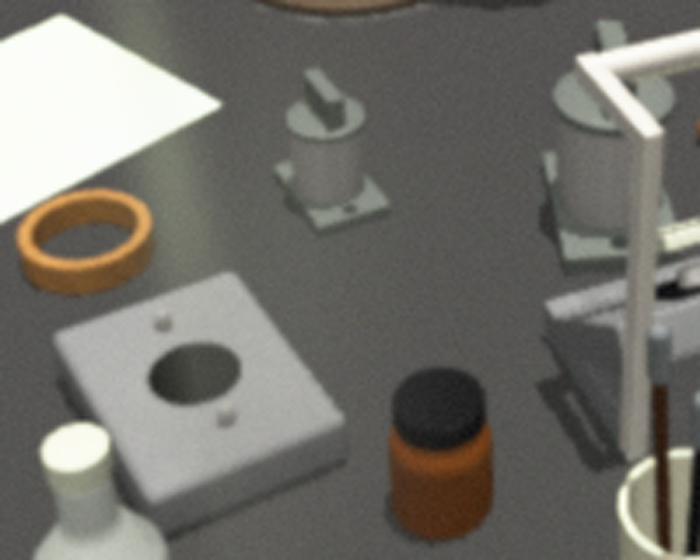

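The crop confirms it: the pot at side (351,250) is clearly the larger one, and the other is about 60 % of its size. Now I'll localise everything.

Run:
```python
from h import *
np.set_printoptions(precision=1,suppress=True)
S=lambda *p:[(x/4+300-.375,y/4+155-.375) for x,y in p]
C=lambda *p:[(x/3.5+150-.36,y/3.5+160-.36) for x,y in p]
print('handle147',plane('side0',S((165,236),(275,275),(258,297),(145,253)),147))
print('holes14',plane('side0',S((118,408),(280,478)),14))
print('foot14',plane('side0',S((63,440),(335,440),(270,534)),14))
print('pegs48 side',plane('side0',S((102,65),(239,72)),48))
print('base38 side',plane('side0',S((66,25),(285,37),(282,130),(50,118)),38))
print('pegs48 scene',plane('scene0',C((163,320),(226,416)),48))
print('base38 scene',plane('scene0',C((55,338),(232,272),(343,425),(150,502)),38))
K=lambda *p:[(x/4+195-.375,y/4+195-.375) for x,y in p]
print('panel low edge?',plane('side0',K((485,120),(330,20)),30))
# lamp bar
print('lampbar',plane('side0',[(187,250),(297,150)],235),plane('scene0',[(322,181),(449,152)],235))
print('jar etc scene', plane('scene0',[(277,275)],85), plane('side0',[(289,178)],85),plane('side0',[(405,183)],24))
print('small pot foot',plane('side0',S((345,300),(485,310),(485,255),(345,242)),8),plane('side0',S((430,170)),90))
```

```text
handle147 [[478.1  62.5 147. ]
 [417.1  74.8 147. ]
 [421.5  93.6 147. ]
 [484.1  78.8 147. ]]
holes14 [[501.4  65.   14. ]
 [401.2  87.5  14. ]]
foot14 [[523.5  98.3  14. ]
 [377.8  50.4  14. ]
 [397.9 127.   14. ]]
pegs48 side [[ 604.6 -226.    48. ]
 [ 507.8 -248.    48. ]]
base38 side [[ 652.7 -285.4   38. ]
 [ 489.  -320.6   38. ]
 [ 465.1 -201.1   38. ]
 [ 623.2 -164.6   38. ]]
pegs48 scene [[ 516.2 -251.    48. ]
 [ 614.6 -231.4   48. ]]
base38 scene [[ 498.  -315.7   38. ]
 [ 471.4 -199.5   38. ]
 [ 635.5 -167.4   38. ]
 [ 656.9 -283.4   38. ]]
panel low edge? [[560.5 -13.8  30. ]
 [692.9 -77.4  30. ]]
lampbar [[651.7 322.4 235. ]
 [601.4 -13.1 235. ]] [[615.2   1.5 235. ]
 [599.  311.5 235. ]]
jar etc scene [[ 687.3 -119.    85. ]] [[ 668.2 -109.5   85. ]] [[ 377.  -271.9   24. ]]
small pot foot [[ 394.5  -74.4    8. ]
 [ 309.5  -92.5    8. ]
 [ 315.5 -146.4    8. ]
 [ 405.  -131.     8. ]] [[ 358.2 -115.6   90. ]]
```

Run:
```python
from h import *
np.set_printoptions(precision=3,suppress=True)
s=telemetry.state(); q=s['tool_rot']; M=R.from_quat([q[1],q[2],q[3],q[0]]).as_matrix(); print(M, np.degrees(np.arctan2(M[1,0],M[0,0])))
print(np.array([450.5,77])-s['ee_pos'][:2])
```

```text
[[ 0.283 -0.    -0.959]
 [ 0.959 -0.001  0.283]
 [-0.001 -1.    -0.   ]] 73.57193871992733
[ 273.784 -522.104]
```

```bash
python3 -m handwheel '[[20,-35,10,0,0,0],[39,-70,20,0,0,0],[58,-108,30,0,0,0],[77,-145,40,0,0,0],[96,-182,50,0,0,0],[115,-219,60,0,0,0],[134,-256,60,0,0,0],[153,-293,60,0,0,0],[172,-330,60,0,0,0],[191,-367,60,0,0,0]]' 1 40; python3 -m handwheel '[[18,-35,0,0,0,4],[36,-70,0,0,0,4],[54,-105,-10,0,0,4],[72,-140,-20,0,0,4],[82,-155,-30,0,0,4],[82,-155,-30,0,0,4],[82,-155,-30,0,0,4]]'
python3 - <<'E'
from h import *
cap('wrist','w1')
E
```

```text
t: 0.98
ee_pos: [365.9, 234.4, 290.8]
tool_rot: [-0.566, 0.566, 0.423, -0.424]
ft_force: [1.7, 0.2, -0.1]
width: 85.3
t: 1.57
ee_pos: [447.7, 78.4, 260.3]
tool_rot: [-0.552, 0.552, 0.442, -0.443]
ft_force: [-0.4, 0.8, 0.7]
width: 85.4
```

View pics/w1.png

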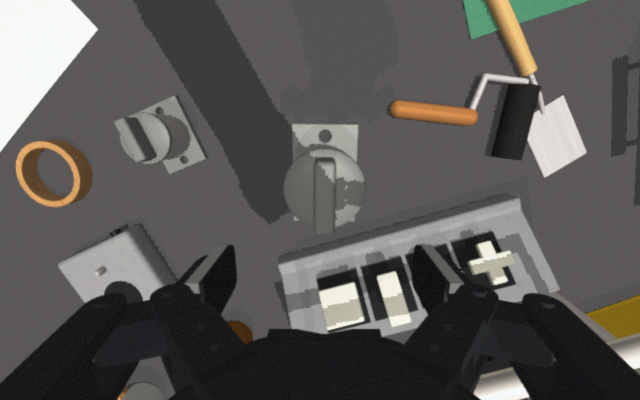

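The wrist view shows the pot's handle at about (325,190), with the foot's near hole at (325,136). The desk keys, left to right, are square (342,303), bar (393,298), round (behind the finger) and cross (490,262).

Run:
```python
from h import *
i=load('w1')['img']
cv2.imwrite('pics/c4.png',cv2.resize(i[115:245,265:385],None,fx=4.5,fy=4.5,interpolation=cv2.INTER_CUBIC))
```

```text
(no output)
```

View pics/c4.png

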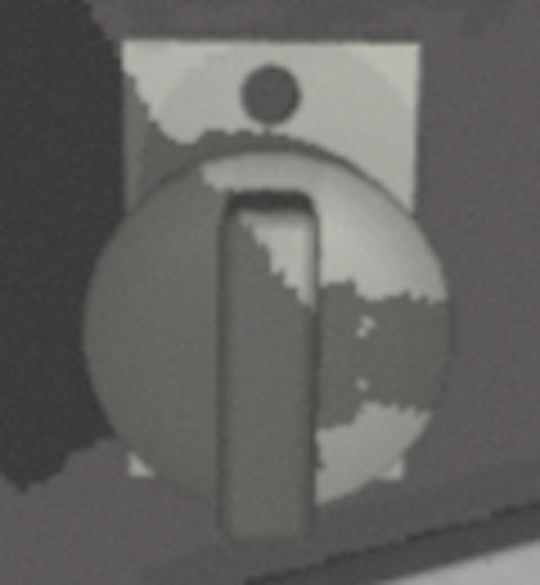

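Run:
```python
from h import *
np.set_printoptions(precision=1,suppress=True)
W=lambda *p:[(x/4.5+265-.39,y/4.5+115-.39) for x,y in p]
h=plane('w1',W((227,210),(315,210),(310,538),(222,538)),147);print(h,h.mean(0))
d=(h[0]+h[1]-h[2]-h[3]);print(np.degrees(np.arctan2(-d[1],-d[0])),np.linalg.norm(d)/2)
print('hole',plane('w1',W((270,95)),14)); print('foot',plane('w1',W((124,42),(420,42)),14),plane('w1',W((130,472),(403,478)),14))
print('lid',plane('w1',W((266,330)),110))
print(telemetry.state()['ee_pos'])
```

```text
[[416.   77.3 147. ]
 [419.7  93.9 147. ]
 [485.7  78.7 147. ]
 [481.7  61.  147. ]] [450.8  77.7 147. ]
-13.415301206429662 67.6616640286981
hole [[403.3  88.9  14. ]]
foot [[379.8  51.6  14. ]
 [398.1 133.7  14. ]] [[505.1  21.9  14. ]
 [525.4 103.8  14. ]]
lid [[449.1  77.6 110. ]]
[447.6  79.6 260.6]
```

```bash
python3 -m handwheel '[[3,-2,-30,0,0,0],[3,-2,-60,0,0,0],[3,-2,-90,0,0,0],[3,-2,-110,0,0,0],[3,-2,-125,0,0,0],[3,-2,-137,0,0,0],[3,-2,-139,0,0,0],[3,-2,-139,0,0,0]]' ; python3 -m handwheel '[[0,0,0,0,0,0],[0,0,0,0,0,0],[0,0,0,0,0,0],[0,0,0,0,0,0],[0,0,0,0,0,0],[0,0,0,0,0,0],[0,0,0,0,0,0],[0,0,0,0,0,0]]' -1 60
```

```text
t: 2.28
ee_pos: [450.0, 78.7, 121.4]
tool_rot: [0.551, -0.551, -0.443, 0.444]
ft_force: [0.3, -0.7, 0.9]
width: 85.3
t: 2.95
ee_pos: [450.3, 78.5, 121.8]
tool_rot: [0.551, -0.551, -0.443, 0.444]
ft_force: [-1.8, -2.0, 6.9]
width: 18.9
```

```bash
python3 -m handwheel '[[0,0,15,0,0,0],[0,0,40,0,0,0],[0,0,70,0,0,0],[0,0,100,0,0,0],[5,-15,115,0,0,0],[10,-50,120,0,0,6],[20,-85,120,0,0,12],[30,-120,120,0,0,18],[40,-155,120,0,0,24],[47,-185,120,0,0,24.5]]' ; python3 -m handwheel '[[3,-13,0,0,0,0],[3,-13,0,0,0,0],[3,-13,0,0,0,0]]';python3 - <<'E'
from h import *
cap('wrist','w2')
E
```

```text
t: 3.78
ee_pos: [496.9, -107.1, 241.0]
tool_rot: [0.443, -0.442, -0.551, 0.552]
ft_force: [1.6, 1.9, -6.0]
width: 18.7
t: 4.03
ee_pos: [498.9, -120.8, 239.9]
tool_rot: [0.444, -0.442, -0.55, 0.552]
ft_force: [-0.1, 0.8, -6.7]
width: 18.4
```

View pics/w2.png

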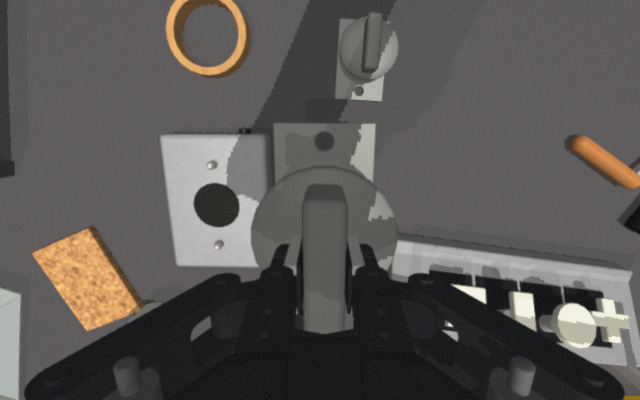

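Wrist view: the base's pegs are at (211,165) and (218,244), and the held pot's hole is at (324,141). The parallel edges look well aligned.

Run:
```python
from h import *
i=load('w2')['img']
a=cv2.resize(i[125:275,155:275],None,fx=4,fy=4,interpolation=cv2.INTER_CUBIC)
b=cv2.resize(i[110:260,240:400],None,fx=4,fy=4,interpolation=cv2.INTER_CUBIC)[:, :320]
b=cv2.resize(i[110:260,265:345],None,fx=4,fy=4,interpolation=cv2.INTER_CUBIC)
cv2.imwrite('pics/c5.png',np.hstack([a,b]))
```

```text
(no output)
```

View pics/c5.png

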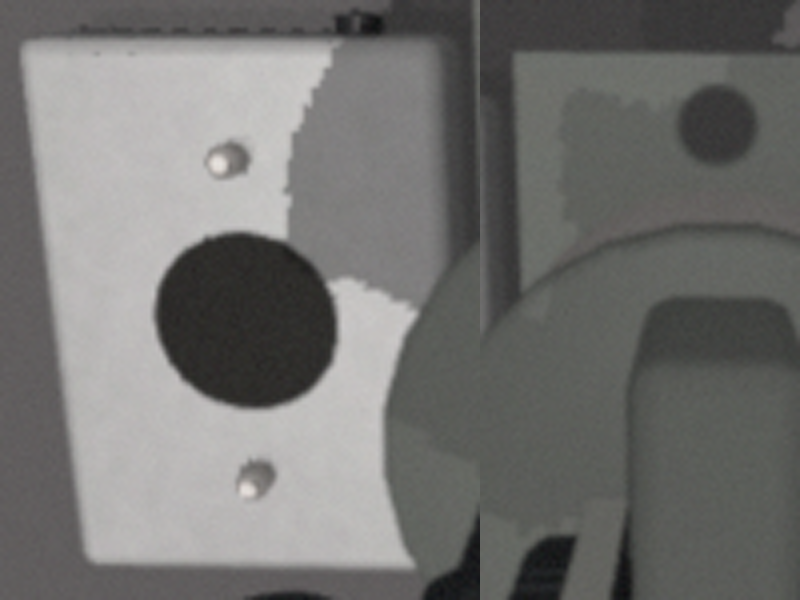

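Run:
```python
from h import *
np.set_printoptions(precision=1,suppress=True)
W=lambda *p:[(x/4+155-.375,y/4+125-.375) for x,y in p]
V=lambda *p:[((x-480)/4+265-.375,y/4+110-.375) for x,y in p]
p=plane('w2',W((227,160),(255,480)),44);d=p[1]-p[0];print('pegs',p,p.mean(0),np.degrees(np.arctan2(d[1],d[0])),np.linalg.norm(d))
print('tips',plane('w2',W((216,160),(246,487)),50).mean(0))
print('dark',plane('w2',W((246,320)),38),'corners',plane('w2',W((22,42),(88,562)),38))
h=plane('w2',V((717,124)),132);print('hole',h)
q=telemetry.state();w=q['tool_rot'];M=R.from_quat([w[1],w[2],w[3],w[0]]).as_matrix();print(q['ee_pos'],'toolx',np.degrees(np.arctan2(M[1,0],M[0,0])),M[:,1])
# hole in tool frame
print('hole tool',M.T@(h[0]-q['ee_pos']))
# same from w1: hole at pot, grasp pose
t=np.radians(77.5); 
c=plane('w2',V((514,53)),132);print('foot corner',c,M.T@(c[0]-q['ee_pos']))
```

```text
pegs [[ 510.5 -251.7   44. ]
 [ 608.1 -231.4   44. ]] [ 559.3 -241.5   44. ] 11.754090920851587 99.71121874005858
tips [ 558.9 -242.4   50. ]
dark [[ 559.3 -242.2   38. ]] corners [[ 490.4 -316.3   38. ]
 [ 651.7 -282.9   38. ]]
hole [[ 450.8 -131.8  132. ]]
[ 499.  -119.5  240. ] toolx 102.51265841243008 [-0.  0. -1.]
hole tool [ -1.7 108.2  49.2]
foot corner [[ 445.7 -175.7  132. ]] [-43.5 108.2  63.7]
```

```bash
python3 -m handwheel '[[15,-30,0,0,0,-0.3],[30,-61,0,0,0,-0.7],[45,-91,0,0,0,-0.7],[59.5,-121,-5,0,0,-0.7],[59.5,-121,-25,0,0,-0.7],[59.5,-121,-45,0,0,-0.7],[59.5,-121,-57,0,0,-0.7],[59.5,-121,-57,0,0,-0.7],[59.5,-121,-57,0,0,-0.7]]'
python3 - <<'E'
from h import *
cap('wrist','w3');cap('side','s3');cap('scene','k3')
a=load('s3')['img'][60:260,250:470];b=load('k3')['img'][100:300,120:340]
cv2.imwrite('pics/c6.png',np.hstack([cv2.resize(a,None,fx=1.8,fy=1.8,interpolation=cv2.INTER_CUBIC),cv2.resize(b,None,fx=1.8,fy=1.8,interpolation=cv2.INTER_CUBIC)]))
E
```

```text
t: 4.83
ee_pos: [558.4, -238.9, 182.5]
tool_rot: [0.448, -0.443, -0.548, 0.55]
ft_force: [-0.1, -0.1, -5.0]
width: 18.7
```

View pics/c6.png

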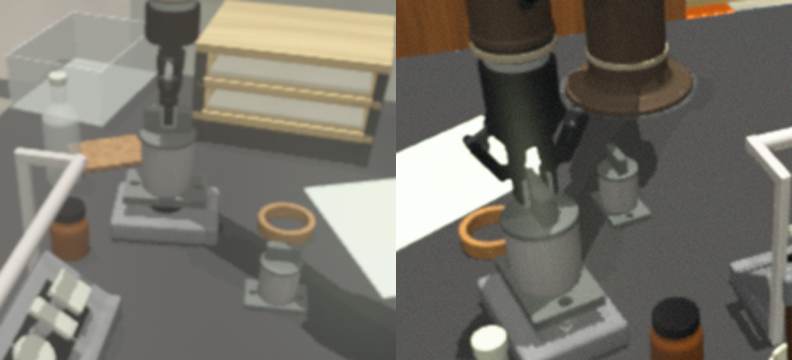

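View pics/w3.png

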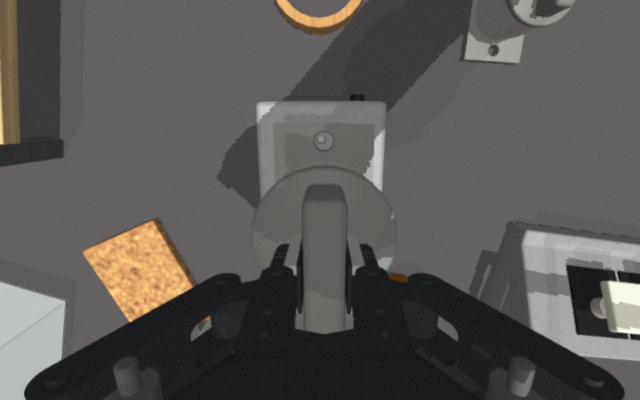

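Run:
```python
from h import *
np.set_printoptions(precision=2,suppress=True)
i=load('w3')['img']
cv2.imwrite('pics/c7.png',cv2.resize(i[90:200,245:400],None,fx=5,fy=5,interpolation=cv2.INTER_CUBIC))
for _ in range(3): print(telemetry.state()['ee_pos'])
```

```text
[ 559.4  -240.18  184.4 ]
[ 559.4  -240.18  184.4 ]
[ 559.4  -240.18  184.4 ]
```

View pics/c7.png

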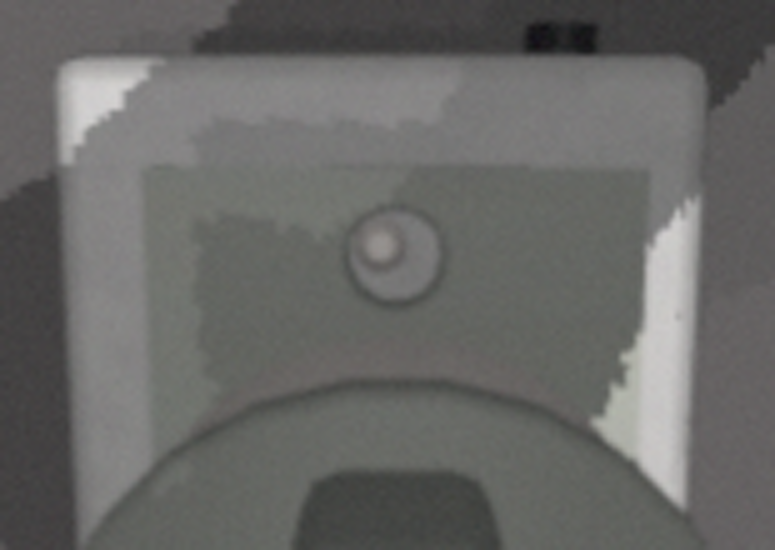

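Run:
```python
from h import *
np.set_printoptions(precision=2,suppress=True)
V=lambda *p:[(x/5+245-.4,y/5+90-.4) for x,y in p]
zb=184.4-121.8
t=plane('w3',V((379,245)),50);h=plane('w3',V((396,256)),zb+14)
print(t,h,t-h)
```

```text
[[ 510.49 -252.34   50.  ]] [[ 510.18 -249.3    76.6 ]] [[  0.31  -3.04 -26.6 ]]
```

```bash
python3 -m handwheel '[[0,-1.5,-6,0,0,0],[0,-1.5,-6,0,0,0],[0,-1.5,-6,0,0,0]]'
python3 - <<'E'
from h import *
cap('wrist','w4')
i=load('w4')['img']; print(telemetry.state()['ee_pos'])
cv2.imwrite('pics/c8.png',cv2.resize(i[90:200,245:400],None,fx=5,fy=5,interpolation=cv2.INTER_CUBIC))
E
```

```text
t: 5.23
ee_pos: [559.4, -241.7, 178.6]
tool_rot: [0.446, -0.445, -0.548, 0.55]
ft_force: [-0.3, -0.3, -5.0]
width: 18.8
[ 559.42628312 -241.65332816  178.62517193]
```

View pics/c8.png

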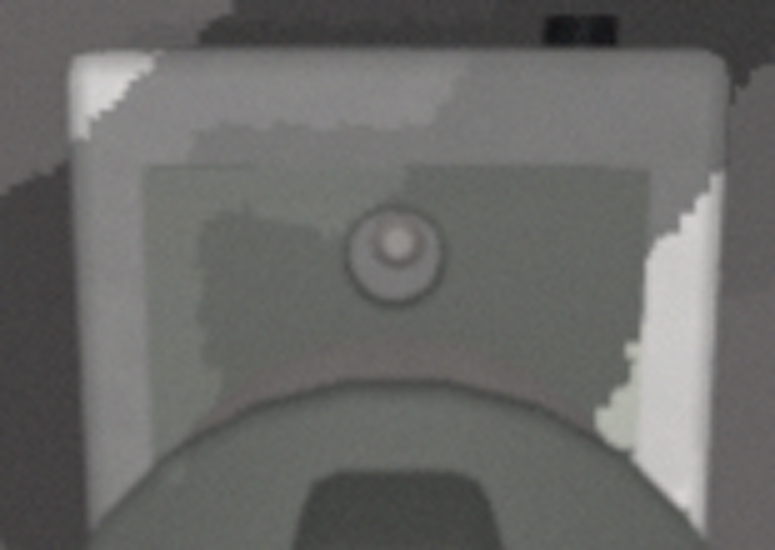

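Run:
```python
from h import *
np.set_printoptions(precision=2,suppress=True)
V=lambda *p:[(x/5+245-.4,y/5+90-.4) for x,y in p]
t=plane('w4',V((398,240)),50);h=plane('w4',V((396,256)),70.8)
print(t,h,t-h)
```

```text
[[ 510.17 -252.1    50.  ]] [[ 511.68 -252.16   70.8 ]] [[ -1.51   0.06 -20.8 ]]
```

```bash
python3 -m handwheel '[[-1,0,-1,0,0,0],[-1,0,-4,0,0,0],[-1,0,-7,0,0,0],[-1,0,-10,0,0,0],[-1,0,-12,0,0,0],[-1,0,-12,0,0,0]]'
```

```text
t: 5.78
ee_pos: [558.1, -241.5, 165.9]
tool_rot: [0.447, -0.445, -0.548, 0.55]
ft_force: [-0.9, -0.0, -6.7]
width: 19.1
```

```bash
python3 -m handwheel '[[0,0,-2,0,0,0],[0,0,-4,0,0,0],[0,0,-5.5,0,0,0],[0,0,-6,0,0,0],[0,0,-6,0,0,0]]'
```

```text
t: 6.2
ee_pos: [558.0, -241.7, 160.2]
tool_rot: [0.447, -0.445, -0.548, 0.55]
ft_force: [-2.2, -0.3, -1.7]
width: 18.9
```

```bash
python3 -m handwheel '[[0,0,-0.5,0,0,0],[0,0,-0.5,0,0,0],[0,0,-0.5,0,0,0],[0,0,-0.5,0,0,0],[0,0,-0.5,0,0,0],[0,0,-0.5,0,0,0],[0,0,-0.5,0,0,0]]' 0.3; python3 -m handwheel '[[0,0,15,0,0,0],[0,0,40,0,0,0],[0,0,75,0,0,0],[0,0,110,0,0,0],[0,0,130,0,0,0],[0,0,130,0,0,0],[0,0,130,0,0,0]]'
python3 - <<'E'
from h import *
cap('wrist','w5');cap('side','s5');cap('scene','k5')
a=load('s5')['img'][60:230,270:470];b=load('k5')['img'][150:320,140:340]
cv2.imwrite('pics/c9.png',np.hstack([cv2.resize(a,None,fx=2,fy=2,interpolation=cv2.INTER_CUBIC),cv2.resize(b,None,fx=2,fy=2,interpolation=cv2.INTER_CUBIC)]))
E
```

```text
t: 6.78
ee_pos: [558.1, -241.7, 159.8]
tool_rot: [0.447, -0.445, -0.548, 0.55]
ft_force: [-0.2, 0.2, 0.4]
width: 55.3
t: 7.37
ee_pos: [558.6, -242.0, 291.0]
tool_rot: [0.446, -0.446, -0.549, 0.549]
ft_force: [-1.5, 0.6, -0.8]
width: 55.6
```

View pics/c9.png

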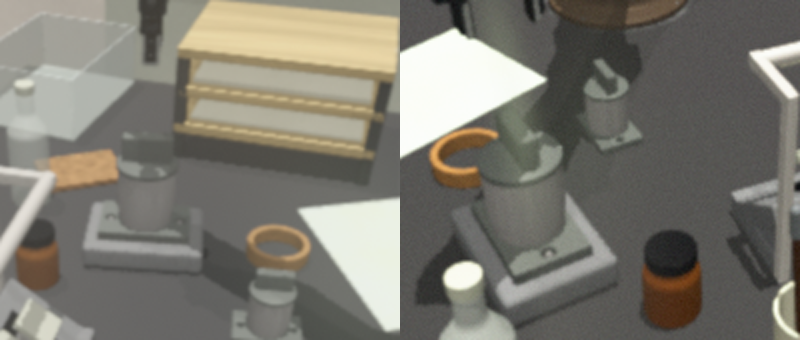

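View pics/w5.png

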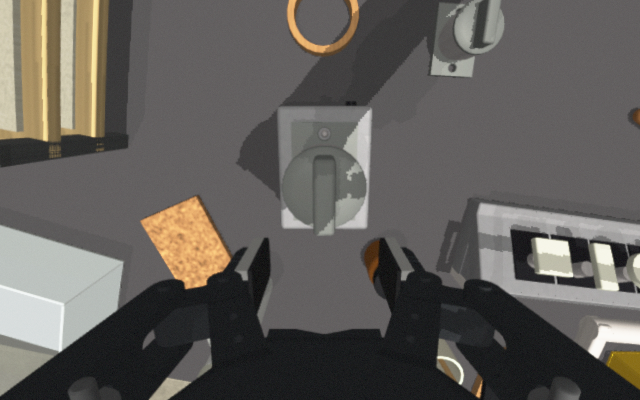

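The pot sits home: the peg shows through its hole at (324,133), and the foot is flat on the base in both other views. Now I'll look at the desk.

```bash
python3 -m handwheel '[[-15,30,0,0,0,0],[-30,68,0,0,0,-5],[-45,106,0,0,0,-9],[-60,144,0,0,0,-9],[-75,182,0,0,0,-9],[-90,220,0,0,0,-9],[-90,260,0,0,0,-9],[-90,300,0,0,0,-9],[-90,320,0,0,0,-9],[-90,320,0,0,0,-9]]' -1; python3 -m handwheel '[[0,0,0,0,0,0],[0,0,0,0,0,0],[0,0,0,0,0,0],[0,0,0,0,0,0]]';python3 - <<'E'
from h import *
print(telemetry.state()['ee_pos']);cap('wrist','w6');cap('side','s6');cap('scene','k6')
E
```

```text
t: 8.35
ee_pos: [466.4, 84.3, 287.1]
tool_rot: [0.488, -0.483, -0.513, 0.516]
ft_force: [-0.7, 0.1, 0.2]
width: -0.2
t: 8.68
ee_pos: [466.4, 83.0, 286.8]
tool_rot: [0.488, -0.483, -0.512, 0.515]
ft_force: [-0.3, -0.3, -0.7]
width: 0.1
[466.39629186  83.0157988  286.8367424 ]
```

View pics/w6.png

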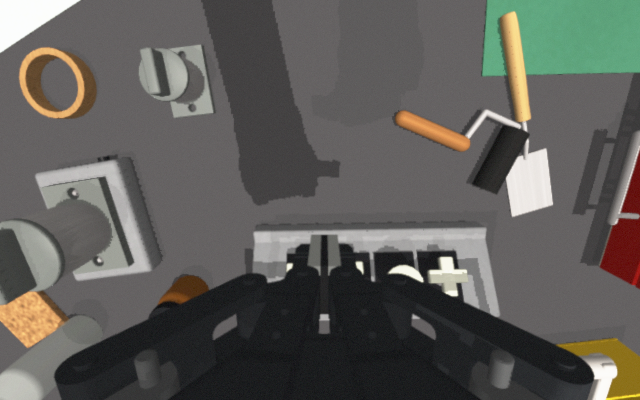

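View pics/k6.png

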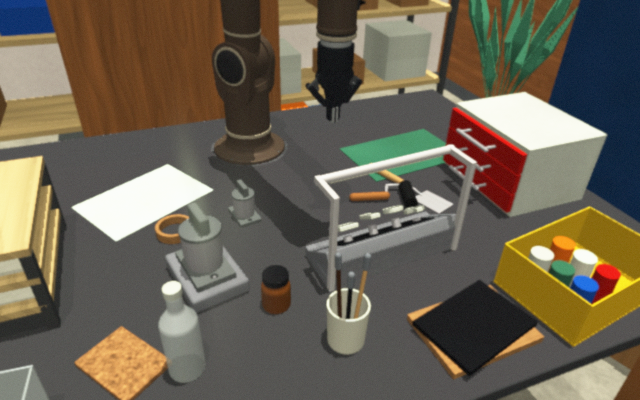

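Run:
```python
from h import *
np.set_printoptions(precision=1,suppress=True)
K=lambda x,y:(x/4+195-.375,y/4+195-.375)
for n,v in dict(square=[('w1',(342,303)),('side0',K(375,108)),('w5',(553,257))],bar=[('w1',(394,298)),('side0',K(340,167)),('w5',(604,267)),('w2',(521,309))],round=[('w2',(576,325)),('side0',K(297,250))],cross=[('w1',(490,263)),('w2',(609,321)),('side0',K(252,372))]).items():
    print(n,*tri(v))
print(plane('w6',[(258,230),(485,227)],25))
q=telemetry.state();w=q['tool_rot'];M=R.from_quat([w[1],w[2],w[3],w[0]]).as_matrix();print(np.degrees(np.arctan2(M[1,0],M[0,0])),q['q'])
```

```text
square [597.4  66.4  94.5] [np.float64(1.9239257123828217), np.float64(1.1180442928582899), np.float64(1.157236250969192)]
bar [591.7 126.5 104.5] [np.float64(3.280285050668391), np.float64(1.3039130981756482), np.float64(3.7457919779557423), np.float64(7.7454547088745045)]
round [588.3 189.  107.6] [np.float64(0.46858752451466246), np.float64(0.46858752451447877)]
cross [585.5 249.8  88.2] [np.float64(0.7920091672639402), np.float64(1.0317730577911757), np.float64(1.053474822132744)]
[[559.4  -7.7  25. ]
 [536.8 324.4  25. ]]
93.23042907637226 [-0.7  0.1  0.4  1.9 -0.   1.2  1.4]
```

```bash
python3 -m handwheel '[[5,10,-5,0.5,-7,0.1],[10,20,-20,0.9,-14,0.2],[20,35,-35,1.4,-21,0.3],[35,50,-55,1.8,-28,0.4],[50,65,-75,2.3,-34.9,0.6],[56,70,-89,2.3,-34.9,0.6],[56,70,-89,2.3,-34.9,0.6],[56,70,-89,2.3,-34.9,0.6],[56,70,-89,2.3,-34.9,0.6]]'
python3 - <<'E'
from h import *
s=telemetry.state();w=s['tool_rot'];M=R.from_quat([w[1],w[2],w[3],w[0]]).as_matrix();print(s['ee_pos'],M,s['q']);cap('wrist','w7')
E
```

```text
t: 9.58
ee_pos: [521.8, 152.8, 197.2]
tool_rot: [-0.319, 0.603, 0.647, -0.34]
ft_force: [0.6, -0.1, 0.8]
width: 0.3
[521.83013281 152.83767253 197.17922213] [[-0.06999723  0.56362016 -0.823063  ]
 [ 0.99754523  0.04118083 -0.05663608]
 [ 0.00197319 -0.82500695 -0.56511914]] [-0.81229357  0.06390203  0.28605482  2.32928802  0.87461839  0.30834746
  0.32421746]
```

View pics/w7.png

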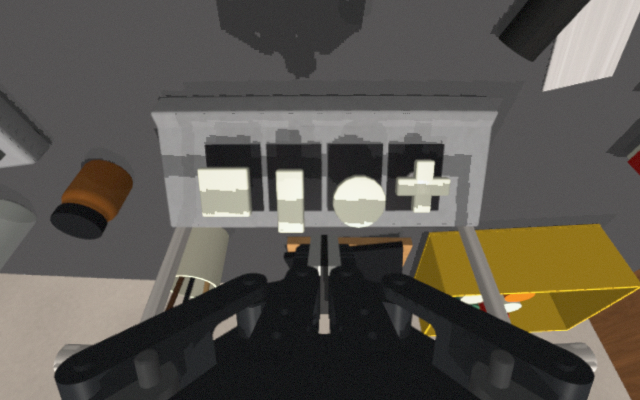

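```bash
python3 -m handwheel '[[2,-30,0,0,0,0],[5,-70,0,0,0,0],[6,-90,0,0,0,0],[6,-90,0,0,0,0],[6,-90,0,0,0,0],[6,-90,0,0,0,0]]'
python3 - <<'E'
from h import *
cap('wrist','w8')
for n in('w7','w8'):
    i=load(n)['img']; 
    g=cv2.inRange(cv2.cvtColor(i,cv2.COLOR_BGR2HSV),(20,12,150),(45,80,255))
    g[:140]=0; g[245:]=0
    nn,l,st,ce=cv2.connectedComponentsWithStats(g)
    print(n,[(st[k].tolist(),ce[k].round(1).tolist()) for k in range(1,nn) if st[k,4]>200])
i=load('w8')['img']
cv2.imwrite('pics/c10.png',np.vstack([cv2.resize(load('w7')['img'][100:240,140:500],None,fx=2.1,fy=2.1,interpolation=cv2.INTER_CUBIC),cv2.resize(i[100:240,200:560],None,fx=2.1,fy=2.1,interpolation=cv2.INTER_CUBIC)]))
E
```

```text
t: 10.13
ee_pos: [529.3, 62.6, 199.5]
tool_rot: [-0.319, 0.604, 0.647, -0.339]
ft_force: [0.5, 0.6, 0.2]
width: 0.0
w7 [([398, 161, 53, 52, 1426], [423.6, 186.5]), ([197, 169, 54, 48, 2353], [223.6, 192.3]), ([276, 171, 29, 62, 1513], [289.3, 199.5]), ([333, 177, 53, 51, 2025], [359.2, 201.3])]
w8 [([492, 157, 53, 52, 1398], [517.3, 183.0]), ([297, 165, 50, 49, 1486], [320.8, 192.7]), ([376, 167, 30, 63, 1091], [390.8, 197.6]), ([434, 173, 51, 51, 2066], [459.0, 198.0])]
```

View pics/c10.png

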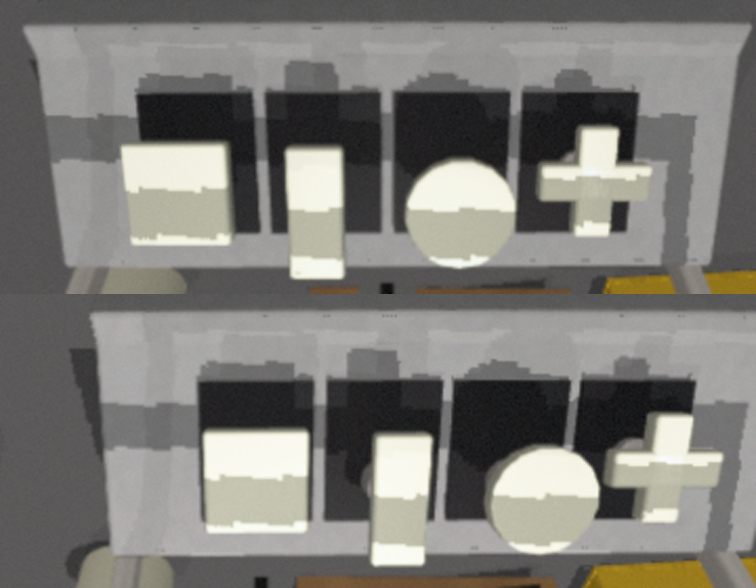

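```bash
cat > m.py <<'E'
from h import *
np.set_printoptions(precision=1,suppress=True)
a=lambda x,y:('w7',(x/2.1+140-.26,y/2.1+100-.26)); b=lambda x,y:('w8',(x/2.1+200-.26,(y-294)/2.1+100-.26))
K=lambda x,y:('side0',(x/4+195-.375,y/4+195-.375))
D=dict(square=[a(177,193),b(256,481),K(375,108)],bar=[a(315.5,212),b(402,500),K(340,167)],round=[a(460,212.5),b(543,500),K(297,250)],cross=[a(594,181),b(664,468),K(252,372)])
for n,v in D.items():
    p,e=tri(v[:2]);print(n,p,np.array(e),'3view',*[np.array(t) for t in tri(v)])
E
python3 m.py
python3 - <<'E'
from m import *
# panel slots' front/back: black pads corners in w7, panel plane through desk row unknown; bounds
S=np.radians(35)
psi=np.radians(3.8)
n=np.array([-np.sin(S)*np.cos(psi),-np.sin(S)*np.sin(psi),np.cos(S)])
print(n)
# dark inset rectangles corners -> plane guess: point with z=60
v=[a(137,93),a(637,93),a(628,233),a(145,233)]
w=[b(198,380),b(694,380),b(693,520),b(200,520)]
for x,y in zip(v,w): print(*tri([x,y]))
E
```

```text
square [596.8  65.1  95. ] [0.2 0.2] 3view [597.8  64.9  94.3] [0.4 0.2 0.3]
bar [590.8 127.1 107.7] [0.3 0.3] 3view [591.5 127.3 107.1] [0.3 0.3 0.1]
round [588.2 188.7 106.6] [0.3 0.3] 3view [588.  188.6 106.9] [0.3 0.2 0.1]
cross [584.5 250.7  87.5] [0.1 0.1] 3view [584.4 250.5  87.8] [0.3 0.  0.3]
square [596.8  65.1  95. ] [0.2 0.2] 3view [597.8  64.9  94.3] [0.4 0.2 0.3]
bar [590.8 127.1 107.7] [0.3 0.3] 3view [591.5 127.3 107.1] [0.3 0.3 0.1]
round [588.2 188.7 106.6] [0.3 0.3] 3view [588.  188.6 106.9] [0.3 0.2 0.1]
cross [584.5 250.7  87.5] [0.1 0.1] 3view [584.4 250.5  87.8] [0.3 0.  0.3]
[-0.6 -0.   0.8]
[585.7  36.5  41.4] [np.float64(0.13246741260877345), np.float64(0.1324674126088552)]
[568.  276.5  43.1] [np.float64(0.16990503009836705), np.float64(0.16990503009820956)]
[603.2 269.8 101.8] [np.float64(0.2624534693403457), np.float64(0.2624534693403726)]
[638.   39.7  85.9] [np.float64(0.2744868263746792), np.float64(0.2744868263745992)]
```

```bash
python3 -m handwheel '[[5,35,-5,0,0,0],[10,70,-15,0,0,0],[18,105,-30,0,0,0],[24.5,123.8,-43.6,0,0,0],[36,124.6,-60,0,0,0],[42,124.9,-68.2,0,0,0],[47.5,125.3,-76.3,0,0,0],[47.5,125.3,-76.3,0,0,0],[47.5,125.3,-76.3,0,0,0],[47.5,125.3,-76.3,0,0,0]]'
python3 - <<'E'
from h import *
np.set_printoptions(precision=3,suppress=True)
s=telemetry.state();w=s['tool_rot'];M=R.from_quat([w[1],w[2],w[3],w[0]]).as_matrix();n=np.array([-.572,-.039,.819])
print(s['ee_pos'],M[:,1],s['ft_force'],s['ft_force']@n,'height',(s['ee_pos']-[588,188.7,106.8])@n,s['q'],s['ee_pos']-n*((s['ee_pos']-[588,188.7,106.8])@n)-[588,188.7,106.8])
cap('wrist','w9');cap('side','s9')
a=load('s9')['img'][150:350,170:370]
cv2.imwrite('pics/c11.png',cv2.resize(a,None,fx=3,fy=3,interpolation=cv2.INTER_CUBIC))
E
```

```text
t: 11.02
ee_pos: [576.5, 189.1, 123.3]
tool_rot: [-0.319, 0.603, 0.648, -0.339]
ft_force: [-0.6, -0.1, 0.6]
width: 0.0
[576.532 189.142 123.308] [ 0.566  0.042 -0.823] [-0.646 -0.132  0.641] 0.8998555621536517 height 20.062596690944815 [-0.868  0.331  0.381  2.267  1.438  0.137 -0.299] [0.007 1.225 0.077]
```

View pics/c11.png

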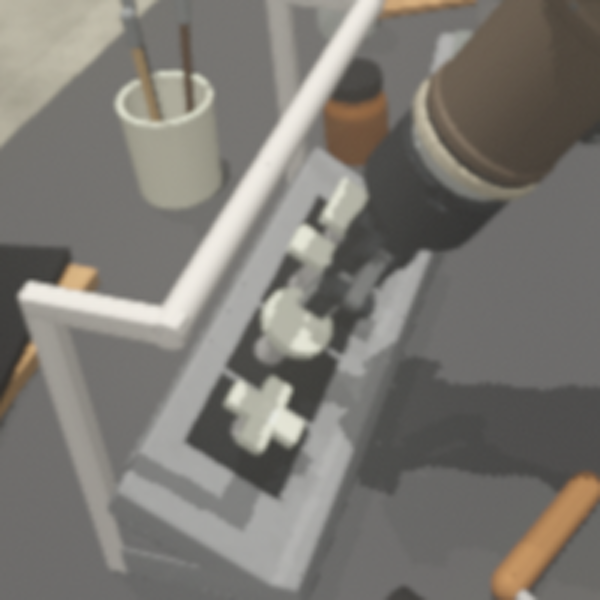

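View pics/w9.png

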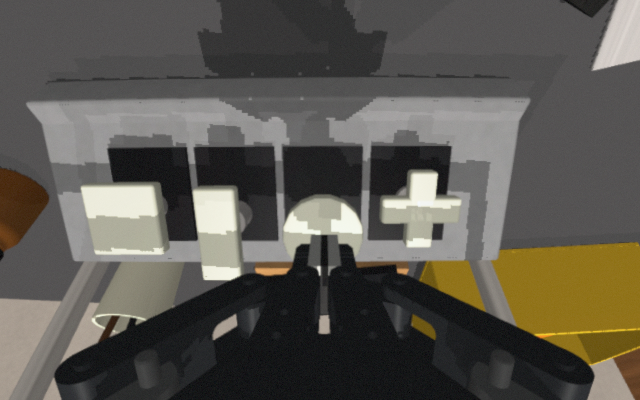

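The tip stands 20 mm over the round key. J6 is close to its limit, so I'll take 4° off the lean while closing in.

```bash
python3 -m handwheel '[[2,-0.2,-3,-0.1,2,0],[4,-0.4,-6,-0.27,4,0],[6,-0.6,-9,-0.27,4,0],[8,-0.7,-11.5,-0.27,4,0],[8,-0.7,-11.5,-0.27,4,0],[8,-0.7,-11.5,-0.27,4,0]]'
cat > st.py <<'E'
from h import *
import sys
np.set_printoptions(precision=3,suppress=True)
T=dict(round=[588,188.7,106.8],bar=[591.2,127.2,107.4],square=[597.3,65,94.7])[sys.argv[1]]
s=telemetry.state();w=s['tool_rot'];M=R.from_quat([w[1],w[2],w[3],w[0]]).as_matrix();n=np.array([-.572,-.039,.819])
d=s['ee_pos']-T;h=d@n
print(s['t'],s['ee_pos'],'axis',M[:,1],'F',s['ft_force'],'Fn',s['ft_force']@n,'height',h,'lateral',d-n*h,'q',s['q'])
E
python3 st.py round
```

```text
t: 11.62
ee_pos: [584.8, 187.4, 112.4]
tool_rot: [-0.34, 0.593, 0.635, -0.36]
ft_force: [-0.8, 0.7, -0.1]
width: 0.2
11.6167 [584.754 187.383 112.418] axis [ 0.508  0.038 -0.86 ] F [-0.765  0.668 -0.09 ] Fn 0.33809528341348993 height 6.509743168528122 lateral [ 0.477 -1.063  0.287] q [-0.651  0.349  0.165  2.197  0.979  0.195  0.196]
```

```bash
python3 -m handwheel '[[2.3,0.2,-3.3,0,0,0],[3.5,0.3,-5,0,0,0],[4.6,0.3,-6.6,0,0,0],[4.6,0.3,-6.6,0,0,0],[4.6,0.3,-6.6,0,0,0]]'; python3 st.py round
```

```text
t: 12.03
ee_pos: [589.4, 187.9, 105.8]
tool_rot: [-0.339, 0.593, 0.635, -0.36]
ft_force: [-1.9, -1.8, 3.6]
width: -0.0
12.0333 [589.357 187.891 105.841] axis [ 0.509  0.038 -0.86 ] F [-1.879 -1.817  3.646] Fn 4.132025826690609 height -1.529946067361112 lateral [ 0.482 -0.869  0.294] q [-0.662  0.368  0.183  2.193  1.009  0.178  0.166]
```

```bash
python3 -m handwheel '[[0.9,0.1,-1.2,0,0,0],[1.7,0.1,-2.5,0,0,0],[1.7,0.1,-2.5,0,0,0]]'; python3 st.py round;python3 -m handwheel '[[0.9,0.1,-1.2,0,0,0],[1.7,0.1,-2.5,0,0,0],[1.7,0.1,-2.5,0,0,0]]'; python3 st.py round
```

```text
t: 12.28
ee_pos: [591.2, 188.0, 103.2]
tool_rot: [-0.339, 0.593, 0.635, -0.36]
ft_force: [-0.5, -0.7, 4.4]
width: 0.4
12.2833 [591.153 188.033 103.237] axis [ 0.509  0.038 -0.86 ] F [-0.547 -0.734  4.364] Fn 3.915159910044238 height -4.6952012627228354 lateral [ 0.467 -0.85   0.283] q [-0.665  0.375  0.189  2.191  1.023  0.172  0.152]
t: 12.53
ee_pos: [593.0, 188.1, 100.6]
tool_rot: [-0.339, 0.593, 0.635, -0.36]
ft_force: [-2.8, -1.8, 5.0]
width: -0.0
12.5333 [592.983 188.14  100.614] axis [ 0.509  0.038 -0.86 ] F [-2.84  -1.788  5.005] Fn 5.793583270460858 height -7.894838319180793 lateral [ 0.468 -0.867  0.28 ] q [-0.666  0.383  0.194  2.189  1.038  0.166  0.136]
```

```bash
python3 -m handwheel '[[0.8,0,-1.2,0,0,0],[1.7,0.1,-2.5,0,0,0],[1.7,0.1,-2.5,0,0,0],[1.7,0.1,-2.5,0,0,0]]'; python3 st.py round;python3 -m handwheel '[[0,0,0,0,0,0],[0,0,0,0,0,0],[0,0,0,0,0,0]]';python3 st.py round
python3 - <<'E'
from h import *
cap('side','s10')
a=load('s10')['img'][150:350,170:370]
cv2.imwrite('pics/c12.png',cv2.resize(a,None,fx=3,fy=3,interpolation=cv2.INTER_CUBIC))
E
```

```text
t: 12.87
ee_pos: [594.8, 188.3, 98.2]
tool_rot: [-0.339, 0.593, 0.635, -0.36]
ft_force: [-4.4, -1.3, 6.6]
width: 0.2
12.8667 [594.77  188.263  98.153] axis [ 0.509  0.038 -0.86 ] F [-4.357 -1.291  6.649] Fn 7.988405125853991 height -10.937720874831331 lateral [ 0.514 -0.863  0.311] q [-0.667  0.39   0.197  2.187  1.055  0.16   0.119]
t: 13.12
ee_pos: [594.8, 188.3, 98.2]
tool_rot: [-0.339, 0.593, 0.636, -0.36]
ft_force: [-4.3, -1.2, 5.4]
width: -0.4
13.1167 [594.755 188.322  98.218] axis [ 0.509  0.038 -0.86 ] F [-4.277 -1.244  5.406] Fn 6.922336665507707 height -10.877389983533027 lateral [ 0.533 -0.802  0.327] q [-0.667  0.39   0.197  2.187  1.056  0.16   0.119]
```

View pics/c12.png

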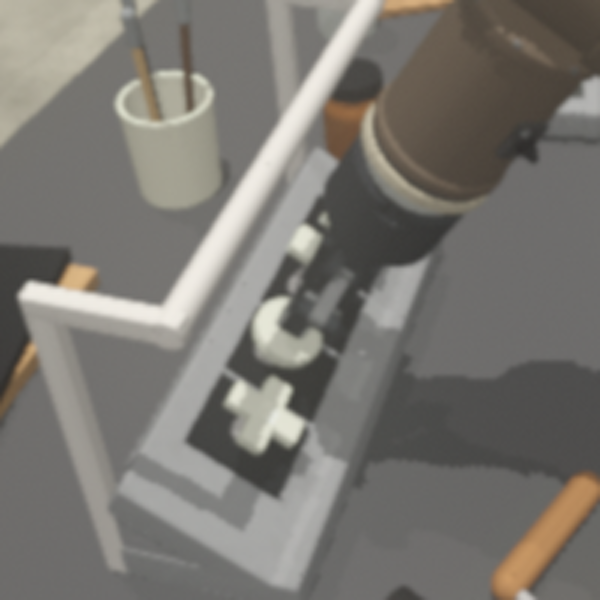

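```bash
python3 -m handwheel '[[0,0,0,0,0,0],[0,0,0,0,0,0],[-1,0,1.5,0,0,0],[-2.5,-0.2,3.6,0,0,0],[-5,-0.3,7.2,0,0,0],[-8,-0.5,11.5,0,0,0],[-12,-0.8,17.2,0,0,0],[-16,-1.1,23,0,0,0],[-20.5,-1.4,29.5,0,0,0],[-20.5,-1.4,29.5,0,0,0]]'; python3 -m handwheel '[[1,-20,0,0,0,0],[2,-40,0,0,0,0],[2.7,-60.7,0.3,0,0,0],[2.7,-60.7,0.3,0,0,0],[2.7,-60.7,0.3,0,0,0]]'; python3 st.py bar
python3 - <<'E'
from h import *
cap('wrist','w11')
E
```

```text
t: 14.0
ee_pos: [573.8, 187.2, 129.1]
tool_rot: [-0.339, 0.593, 0.636, -0.36]
ft_force: [0.1, 0.6, 0.2]
width: -0.0
t: 14.42
ee_pos: [576.6, 125.1, 129.5]
tool_rot: [-0.34, 0.593, 0.635, -0.359]
ft_force: [-0.0, -0.3, 1.1]
width: 0.0
14.4167 [576.6   125.066 129.514] axis [ 0.51   0.038 -0.859] F [-0.016 -0.282  1.147] Fn 0.9592960165799959 height 26.546274838401736 lateral [ 0.584 -1.099  0.373] q [-0.444  0.275  0.062  2.244  0.921  0.179  0.37 ]
```

View pics/w11.png

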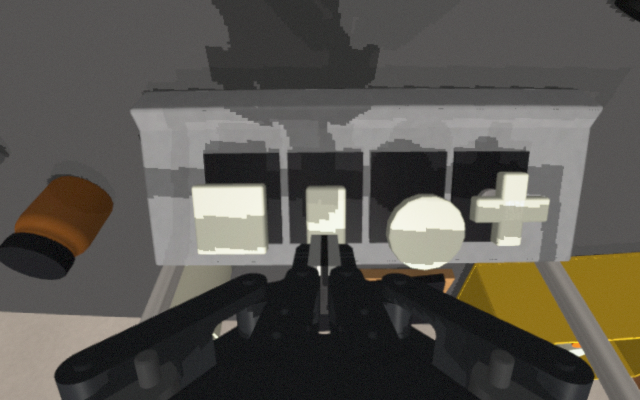

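```bash
python3 -m handwheel '[[3,1,-4.5,0,0,0],[6,1.3,-9,0,0,0],[9,1.6,-13.5,0,0,0],[12.3,1.9,-18,0,0,0],[14.3,2,-20.9,0,0,0],[15.2,2.1,-22.3,0,0,0],[15.2,2.1,-22.3,0,0,0],[15.2,2.1,-22.3,0,0,0]]'; python3 st.py bar;  python3 -m handwheel '[[0.9,0.1,-1.2,0,0,0],[1.7,0.1,-2.5,0,0,0],[1.7,0.1,-2.5,0,0,0]]'; python3 st.py bar
```

```text
t: 15.13
ee_pos: [591.7, 130.0, 107.4]
tool_rot: [-0.339, 0.592, 0.637, -0.359]
ft_force: [-1.3, 1.7, 1.5]
width: 0.3
15.1333 [591.722 130.018 107.376] axis [ 0.51   0.041 -0.859] F [-1.331  1.73   1.452] Fn 1.882959300273704 height -0.4279559426382894 lateral [0.277 2.801 0.327] q [-0.462  0.34   0.09   2.227  1.12   0.137  0.17 ]
t: 15.38
ee_pos: [593.5, 130.2, 104.9]
tool_rot: [-0.339, 0.592, 0.637, -0.359]
ft_force: [-2.5, 0.5, 2.7]
width: 0.0
15.3833 [593.476 130.226 104.918] axis [ 0.51   0.042 -0.859] F [-2.467  0.464  2.661] Fn 3.572489615340782 height -3.4528728969625213 lateral [0.301 2.891 0.346] q [-0.454  0.347  0.083  2.224  1.158  0.136  0.133]
```

```bash
python3 -m handwheel '[[0.9,0,-1.2,-0.1,1,0],[1.7,0,-2.5,-0.15,2,0],[2.6,0,-3.7,-0.15,2,0],[2.6,0,-3.7,-0.15,2,0]]'; python3 st.py bar;  python3 -m handwheel '[[0.9,0,-1.2,0,0,0],[1.7,0,-2.5,0,0,0],[1.7,0,-2.5,0,0,0],[1.7,0,-2.5,0,0,0]]'; python3 st.py bar
```

```text
t: 15.72
ee_pos: [596.3, 130.4, 101.2]
tool_rot: [-0.35, 0.586, 0.631, -0.369]
ft_force: [-3.5, 1.3, 4.5]
width: 0.3
15.7167 [596.255 130.414 101.222] axis [ 0.48   0.04  -0.876] F [-3.509  1.261  4.55 ] Fn 5.684397969145515 height -8.07660298026268 lateral [0.435 2.899 0.436] q [-0.313  0.362 -0.073  2.185  0.99   0.197  0.322]
t: 16.05
ee_pos: [597.9, 130.5, 98.7]
tool_rot: [-0.35, 0.586, 0.631, -0.369]
ft_force: [-4.0, 0.7, 5.7]
width: 0.2
16.05 [597.94  130.542  98.737] axis [ 0.481  0.04  -0.876] F [-3.959  0.686  5.653] Fn 6.867665698591135 height -11.081071298301483 lateral [0.402 2.91  0.412] q [-0.322  0.368 -0.061  2.184  1.004  0.191  0.308]
```

Depth is about 11 mm and the force agrees. I'll hold, check, then rise.

```bash
python3 -m handwheel '[[0,0,0,0,0,0],[0,0,0,0,0,0],[0,0,0,0,0,0],[0,0,0,0,0,0],[0,0,0,0,0,0]]'; python3 st.py bar
python3 - <<'E'
from h import *
cap('side','s12')
a=load('s12')['img'][150:350,170:370]
cv2.imwrite('pics/c13.png',cv2.resize(a,None,fx=3,fy=3,interpolation=cv2.INTER_CUBIC))
E
python3 -m handwheel '[[-1,0,1.5,0,0,0],[-2.5,-0.2,3.6,0,0,0],[-5,-0.3,7.2,0,0,0],[-8,-0.5,11.5,0,0,0],[-12,-0.8,17.2,0,0,0],[-16,-1.1,23,0,0,0],[-20.5,-1.4,29.5,0,0,0],[-20.5,-1.4,29.5,0,0,0],[-20.5,-1.4,29.5,0,0,0]]'; python3 st.py square
```

```text
t: 16.47
ee_pos: [597.9, 130.6, 98.8]
tool_rot: [-0.349, 0.586, 0.631, -0.369]
ft_force: [-5.2, 0.4, 6.0]
width: 0.2
16.4667 [597.92  130.563  98.838] axis [ 0.481  0.04  -0.876] F [-5.21   0.39   5.963] Fn 7.84829112675535 height -10.987074960434558 lateral [0.435 2.935 0.437] q [-0.324  0.368 -0.059  2.185  1.006  0.19   0.306]
t: 17.27
ee_pos: [577.5, 128.8, 128.9]
tool_rot: [-0.349, 0.586, 0.631, -0.369]
ft_force: [0.2, 0.1, -0.5]
width: -0.0
17.2667 [577.533 128.779 128.907] axis [ 0.482  0.04  -0.875] F [ 0.199  0.067 -0.484] Fn -0.5125204270193882 height 36.834809175678316 lateral [ 1.303 65.215  4.04 ] q [-0.239  0.29  -0.172  2.203  0.88   0.257  0.43 ]
```

View pics/c13.png

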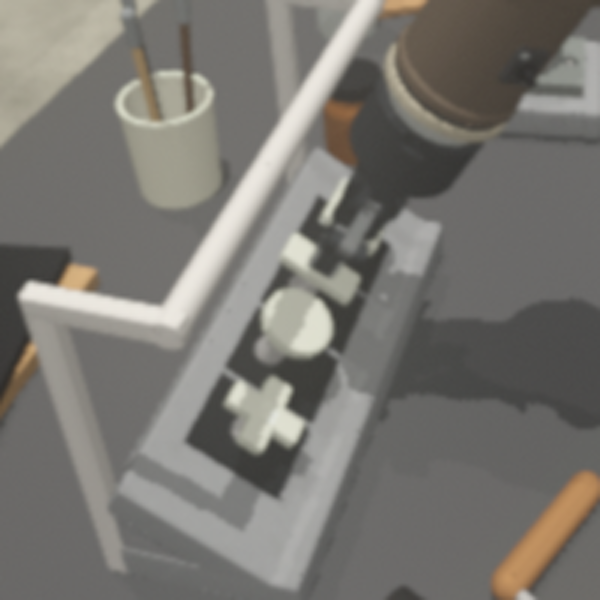

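```bash
python3 -m handwheel '[[0,-22,0,0,0,0],[-1,-44,0,0,0,0],[-1.3,-65.2,-4,0,0,0],[-1.3,-65.2,-4,0,0,0],[-1.3,-65.2,-4,0,0,0]]'; python3 -m handwheel '[[3,0.2,-4.5,0,0,0],[6,0.4,-9,0,0,0],[9.7,0.6,-14,0,0,0],[9.7,0.6,-14,0,0,0]]';python3 st.py square
python3 - <<'E'
from h import *
cap('wrist','w13')
E
```

```text
t: 17.68
ee_pos: [576.1, 61.8, 124.3]
tool_rot: [-0.35, 0.587, 0.63, -0.369]
ft_force: [-0.1, 0.8, 1.0]
width: 0.4
t: 18.02
ee_pos: [586.1, 63.7, 109.5]
tool_rot: [-0.35, 0.587, 0.63, -0.369]
ft_force: [0.1, 0.2, 1.2]
width: 0.4
18.0167 [586.072  63.703 109.521] axis [ 0.481  0.039 -0.876] F [0.109 0.231 1.155] Fn 0.8748534258070126 height 18.61154454100931 lateral [-0.582 -0.571 -0.422] q [-0.098  0.32  -0.159  2.226  0.9    0.159  0.537]
```

View pics/w13.png

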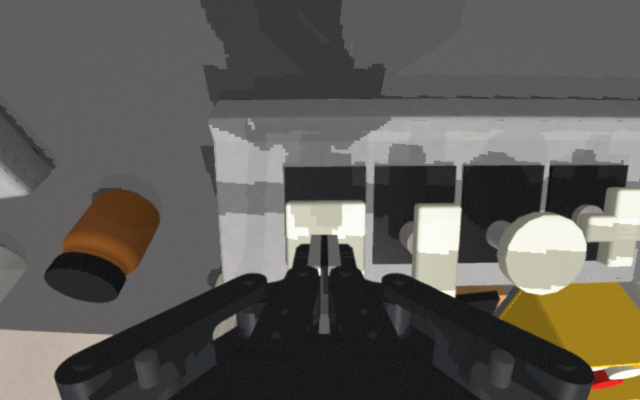

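```bash
python3 -m handwheel '[[2,0.3,-3,-0.1,1.8,0],[5,0.6,-7,-0.2,3.5,0],[8,0.9,-11,-0.2,3.5,0],[10.2,1,-13.6,-0.2,3.5,0],[11.1,1.1,-14.8,-0.2,3.5,0],[11.1,1.1,-14.8,-0.2,3.5,0],[11.1,1.1,-14.8,-0.2,3.5,0]]'; python3 st.py square;  python3 -m handwheel '[[0.9,0.1,-1.2,0,0,0],[1.7,0.1,-2.5,0,0,0],[1.7,0.1,-2.5,0,0,0]]'; python3 st.py square
```

```text
t: 18.65
ee_pos: [597.0, 65.0, 95.3]
tool_rot: [-0.368, 0.576, 0.619, -0.388]
ft_force: [0.3, 0.8, 5.0]
width: 0.2
18.65 [597.013  64.952  95.344] axis [ 0.427  0.036 -0.903] F [0.342 0.836 5.021] Fn 3.884648185987493 height 0.6934077872664876 lateral [ 0.109 -0.021  0.076] q [ 0.03   0.381 -0.305  2.155  0.779  0.248  0.683]
t: 18.9
ee_pos: [598.8, 65.1, 92.9]
tool_rot: [-0.367, 0.576, 0.619, -0.388]
ft_force: [-0.6, -0.6, 4.9]
width: 0.0
18.9 [598.752  65.055  92.911] axis [ 0.428  0.036 -0.903] F [-0.552 -0.56   4.916] Fn 4.363924261327831 height -2.29819253989453 lateral [ 0.137 -0.035  0.093] q [ 0.023  0.387 -0.296  2.153  0.788  0.243  0.675]
```

```bash
python3 -m handwheel '[[0.9,0.1,-1.2,0,0,0],[1.7,0.1,-2.5,0,0,0],[2.6,0.2,-3.7,0,0,0],[2.6,0.2,-3.7,0,0,0]]'; python3 st.py square; python3 -m handwheel '[[0,0,0,0,0,0]]'; python3 st.py square;python3 - <<'E'
from h import *
cap('side','s14');cap('wrist','w14')
a=load('s14')['img'][170:280,200:320]
cv2.imwrite('pics/c14.png',np.hstack([cv2.resize(a,None,fx=3.5,fy=3.5,interpolation=cv2.INTER_CUBIC),cv2.resize(load('side0')['img'][170:280,200:320],None,fx=3,fy=3.5)]))
E
```

```text
t: 19.23
ee_pos: [601.5, 65.3, 89.1]
tool_rot: [-0.367, 0.576, 0.619, -0.388]
ft_force: [-2.3, -0.0, 5.5]
width: 0.2
19.2333 [601.468  65.287  89.09 ] axis [ 0.428  0.036 -0.903] F [-2.268 -0.025  5.535] Fn 5.831741408560967 height -6.990453645783607 lateral [0.17  0.014 0.115] q [ 0.012  0.396 -0.283  2.15   0.8    0.236  0.663]
t: 19.32
ee_pos: [601.4, 65.3, 89.0]
tool_rot: [-0.367, 0.576, 0.619, -0.388]
ft_force: [-1.9, -0.9, 5.3]
width: 0.5
19.3167 [601.433  65.28   89.026] axis [ 0.428  0.036 -0.903] F [-1.901 -0.922  5.267] Fn 5.4365222013755625 height -7.021890209430669 lateral [0.117 0.006 0.077] q [ 0.012  0.396 -0.282  2.15   0.8    0.236  0.663]
```

View pics/c14.png

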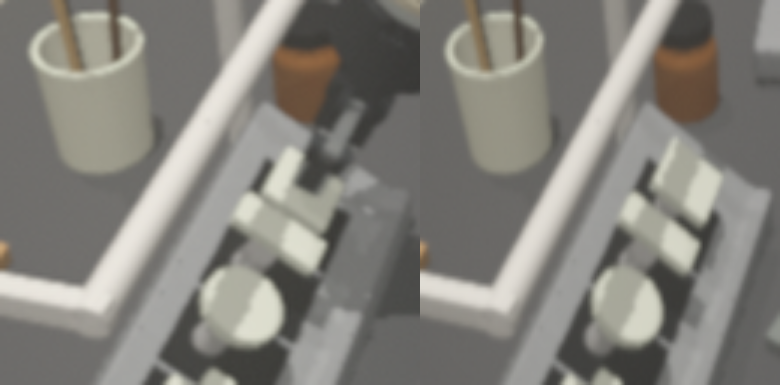

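View pics/w14.png

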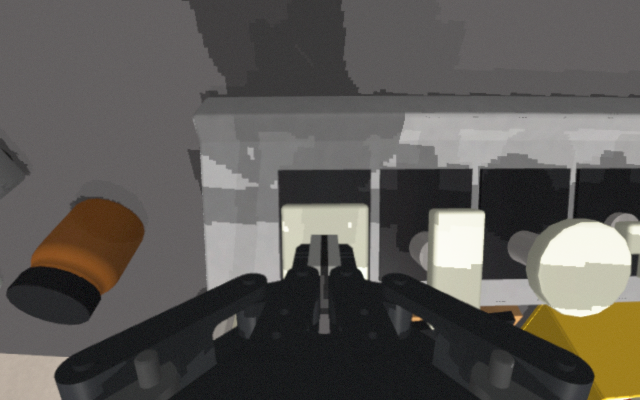

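```bash
python3 -m handwheel '[[0.9,0.1,-1.2,0,0,0],[1.9,0.1,-2.8,0,0,0],[1.9,0.1,-2.8,0,0,0],[1.9,0.1,-2.8,0,0,0]]'; python3 st.py square; python3 -m handwheel '[[0,0,0,0,0,0],[0,0,0,0,0,0],[0,0,0,0,0,0],[0,0,0,0,0,0],[0,0,0,0,0,0]]'; python3 st.py square
python3 -m handwheel '[[-1,0,1.5,0,0,0],[-2.5,-0.2,3.6,0,0,0],[-5,-0.3,7.2,0,0,0],[-8,-0.5,11.5,0,0,0],[-12,-0.8,17.2,0,0,0],[-16,-1.1,23,0,0,0],[-24,-1.4,35,0,0,0],[-35,-2,52,0,0,0],[-50,-3,75,0,0,0],[-50,-3,75,0,0,0]]';python3 -m handwheel '[[-20,0,20,0,0,0],[-45,0,40,0,0,0],[-45,0,40,0,0,0],[-45,0,40,0,0,0]]';python3 - <<'E'
from h import *
s=telemetry.state();print(s['t'],s['ft_force'])
cap('wrist','w15');cap('side','s15');cap('scene','k15')
D={n:load(n+'15')['img'] for n in('w','s','k')}
cv2.imwrite('pics/c15.png',np.hstack([cv2.resize(D['s'][130:330,180:380],None,fx=2,fy=2,interpolation=cv2.INTER_CUBIC),cv2.resize(D['k'][150:350,140:340],None,fx=2,fy=2,interpolation=cv2.INTER_CUBIC)]))
E
```

```text
t: 19.75
ee_pos: [603.4, 65.4, 86.4]
tool_rot: [-0.367, 0.576, 0.619, -0.388]
ft_force: [-3.8, -0.4, 7.3]
width: 0.4
19.75 [603.409  65.444  86.365] axis [ 0.428  0.036 -0.903] F [-3.79 -0.41  7.34] Fn 8.19539724752721 height -10.338051693663049 lateral [0.195 0.041 0.132] q [ 0.004  0.402 -0.273  2.148  0.809  0.23   0.654]
t: 20.17
ee_pos: [603.3, 65.4, 86.4]
tool_rot: [-0.367, 0.576, 0.619, -0.388]
ft_force: [-3.2, -0.7, 7.7]
width: -0.2
20.1667 [603.317  65.425  86.429] axis [ 0.428  0.036 -0.903] F [-3.173 -0.684  7.713] Fn 8.159058489085902 height -10.232384867138224 lateral [0.164 0.025 0.109] q [ 0.004  0.402 -0.273  2.148  0.809  0.23   0.654]
t: 21.0
ee_pos: [552.3, 62.6, 164.5]
tool_rot: [-0.366, 0.576, 0.619, -0.387]
ft_force: [1.1, -0.1, 0.2]
width: 0.0
t: 21.33
ee_pos: [507.2, 61.9, 205.6]
tool_rot: [-0.365, 0.577, 0.619, -0.387]
ft_force: [0.9, -0.0, -0.7]
width: -0.3
21.3333 [ 0.85797069 -0.00817049 -0.74645559]
```

View pics/c15.png

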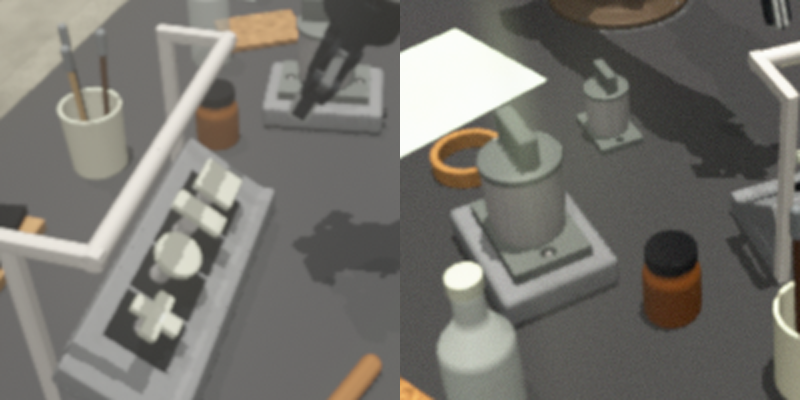

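View pics/s15.png

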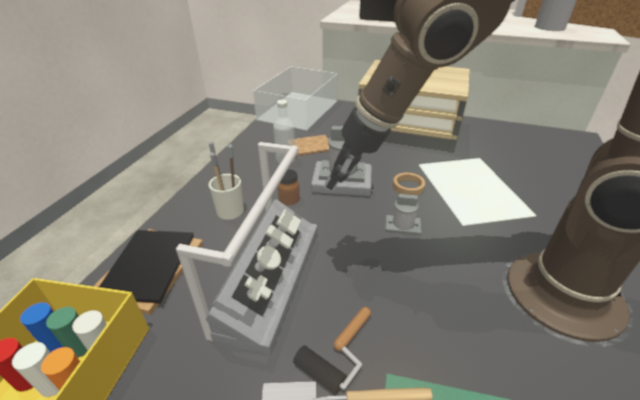

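View pics/w15.png

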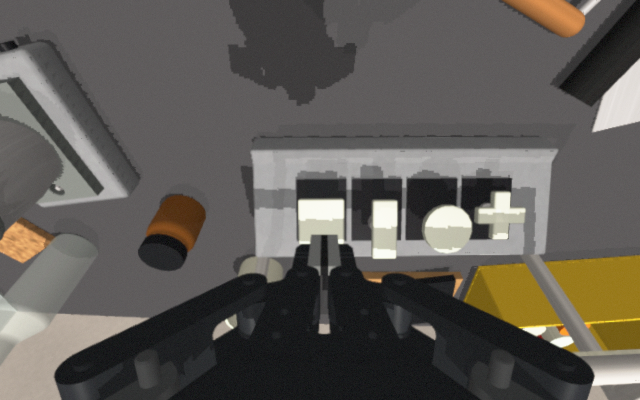

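All four keys are up. The pot is seated, with the peg visible in its hole and the foot flat on the base. Everything else is in place and the arm is clear.

```bash
python3 -c "
from bench import ticket
print(ticket.hand_in())"
```

```text
the job is handed in; nothing more can be done
None
```

I set the larger pot on the drive base over both pegs and let go of it. I then pressed the round, bar and square keys in that order, and handed the job in at about 21.5 s of the 64 s.

**Pot:** It came down to within about 0.5 mm of the computed fully-home height, and its weight came off the wrist there. Afterwards the foot lay flat on the base, and a peg showed through the one hole I could see.

**Keys:** Each went down about 10–11 mm by position, reading 7–8 N, and was held for at least half a second. That is past half way and short of the 16 mm stop. The last pictures show all four keys up again. The cross key was never touched, and I saw nothing else out of place.

**What disagreed or went less cleanly:**
- **Lean:** Joint 6 came close to its lower limit (0.136 against 0.13 rad), so I pressed leaning about 25–31° instead of the full 35°.
- **Bar key:** The tip was about 3 mm off centre along the row, still on the key.
- **Depth:** Force readings were noisy by about 1 N. They suggested the square key was 2–4 mm deeper than its measured position at about 10 mm, which is still short of the stop.
- **Side and scene cameras:** They differed by about 8 mm on the base position, so I placed the pot using the wrist camera.

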